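Load the price-ticket rail

ROBOT

A 6-joint arm with a two-finger parallel gripper is mounted at the origin on a cart in front of the work surface, level with it; the furniture and walls round the work are solid. World frame = base frame: x ahead of the robot, y to its left, z up, the work surface at z = 0. Lengths are in m, angles in rad, forces in N, time in s.
With the tool pointing down it reaches from about 0.35 to 0.725 m from the base axis. Payload 4.3 kg.
Tool frame: the origin (TCP) lies between the finger pads, 19 mm behind the fingertips; this is the grasp point; z points along the fingers, y is the line along which they close (so a half turn about z gives the same grasp; the last joint's range is limited). The gripper opens to 85 mm and grips with 20 to 120 N. Pads are 22 mm wide; open, the fingers measure 114 mm over their backs; the gripper's body (76 mm by 85 mm) begins 54 mm behind the grasp point. The pads swing forward as they close: fully open they stand 13 mm farther back than shut.
Start: joints at [1.051, 0.377, 0.081, 1.274, 0, 1.46], TCP at [0.229, 0.527, 0.25] pointing down, gripper open.
Joint ranges: [-2.72, 2.72], [-0.84, 1.66], [-1.02, 1.22], [-1.77, 2.12], [-1.37, 1.28], [-3.14, 3.14]. Speed limits (rad/s): [2.57, 2.57, 3.14, 3.14, 3.14, 3.14].

INTERFACE

Orientations are given as a unit quaternion [w, x, y, z].
In Python, from plant import bot gives the robot as it stands.
- The arm moves only by the tool inch_along, called as name(argument=value, ...) on one line, values as JSON. Schema: {"type":"object","properties":{"rows":{"type":"array","items":{"type":"number"},"minItems":7,"maxItems":84},"only":{"type":"string"},"quiet":{"type":"boolean"},"lines":{"type":"string"}},"required":["rows"],"additionalProperties":false}. rows is one flat list of numbers that holds 1 to 12 rows one after another, with no inner brackets; each row has 7 numbers: the finger opening in m, then dx, dy, dz in mm, then a rotation vector rx, ry, rz in units of 0.05 rad; each row is the pose to reach, as a shift and turn from the pose commanded when the call began, along the tool's axes at that moment; what a row does not reach only later rows make up. A row lasts 1/10 s, in which the tool goes at most 0.05 m and 0.15 rad, less where a joint would pass 70% of its speed; a pose out of reach is approached as far as the arm can. The fingers move at their own pace and stop on an object; the grip force is fixed at half the most. Time passes only in rows, so rows that do not move let the fingers close. The tool returns the time, the measured TCP pose, the force, the opening and the grip force at its end. only (a regular expression) keeps the lines of the reply that match it, lines (a string "A,B") keeps lines A to B, and quiet returns only ok. Input that does not fit is refused with a message, and nothing moves.
- bot.sense(): the state, without advancing time (a new reading comes with each control period).
- bot.grab_frame(name): name is "side" or "top"; returns a dict with "frame" (420x560x3 uint8, red, green, blue), "intrinsics" (3x3 intrinsics, pixels), "distortion" ([k1, k2, p1, p2, k3] as OpenCV has them; the pictures are not rectified), "eye" and "attitude" of the camera in the world. Camera axes: x right, y up, looking along -z (the intrinsics and any distortion apply to the point x, -y, -z); pixel columns grow to the right and rows downward; lengths in m; the calibration is good to about 2 mm. A picture is of the moment at which its call begins. There is no depth.
- bot.finish_job(): hands the job in; it is judged then, once.
The state is a dict: "time_s": time; "qpos": joint angles; "dq": joint speeds; "effort": joint torques, N m; "tool_pos": TCP position; "tool_rot": TCP orientation; "force": force on the tool from outside, world axes, zero at the start; "wrist_torque": the same for the moment, N m; "opening": finger opening in m; "finger_force": force on a finger pad.
Only numpy, scipy, OpenCV 4.12 (cv2) and the standard library are available. Lean on these libraries where they do the work, as an engineer would, in place of code of your own. Each camera call takes 0.05 s, during which the arm holds its last target. There are 200 camera calls.

TASK

Set up the stall's ticket rail: lift each price-ticket holder that hangs on the peg stand up and off its peg, slide it into the rail through the open end and leave it standing centred on the mark of its own colour (some colours may be missing; leave their marks empty). When all of them are in place, slide the black end stop in behind them and leave it centred on the black mark. Let go of everything and do not disturb the other things on the table.

Things in the scene. Friction and masses are not known exactly. Their poses are not given: they have to be found in the camera images.
- rail: Aluminium C-channel fixed on the table, 64 x 415 x 22 mm. Origin: underside of the channel's middle; y runs along the track, +y (to the robot's left) towards the end closed by a black block at y = +180 mm; z up. Channel floor at z = 6 mm, 40 mm wide, 12 mm high, covered from y = -180 to +180 mm by two lips (z = 18 to 22 mm) with a 16 mm slot between them.
- rail_mouth (a point): The open end, the only way in: on the channel floor where the lips begin (rail y = -180 mm); axes as the rail's. From here 45 mm farther out (-y) the floor goes on without lips, between splayed guide walls 40 mm apart at the lips and about 56 mm at the outer end, 20 mm tall. Lip ends turn up a little. A fixed cash tin, about 100 mm tall, stands some 40 mm beyond the lane (+x side).
- stop_mark (a point): Middle of the black mark on the rail's lips beside the open end (rail y = -146 mm), on the channel floor: where the black stop's origin belongs; axes as the rail's.
- stand: Wooden peg stand fixed on the table, 300 mm wide, board top 240 mm up. Origin: on the table, at the middle of the board's front face; its -x points towards the robot. Four straight 8 mm steel pegs stick out 72 mm along -x at y = +120, +40, -40, -120 mm, their axes 225 mm up; the last 8 mm bends up.
- peg_tips (a point): Between the two middle pegs, at the distance and height of the axis of the bent-up peg tips (72 mm in front of the board, 8 mm higher than the rest of the peg). A holder hangs upright with its window's top on its peg, plate parallel to the board and 42 mm in front of it; raised 9 to 25 mm from rest, it passes the bent tip freely.
- ticket_yellow: Yellow plastic price-ticket holder with blank white card, 136 mm tall, 80 to 160 g; may be absent. Origin: centre of its underside; z up, y along width, x through thickness. Grey foot 36 (x) x 60 (y) x 8 mm runs under the rail's lips; the 10 mm thick plate above it in the slot: 44 mm wide up to z = 25 mm, 60 mm wide up to 51 mm, 50 mm wide above, with a window 34 mm wide from z = 51 to 86 mm.
- grip_yellow (a point): Grip point of the yellow holder, on its middle line 120 mm above the underside, in a tab 12 mm thick (x), 40 mm wide, z = 94 to 136 mm, to be pinched across the thickness from above (TCP here).
- ticket_green: Green plastic price-ticket holder with blank white card, 136 mm tall, 80 to 160 g; may be absent. Origin: centre of its underside; z up, y along width, x through thickness. Grey foot 36 (x) x 60 (y) x 8 mm runs under the rail's lips; the 10 mm thick plate above it in the slot: 44 mm wide up to z = 25 mm, 60 mm wide up to 51 mm, 50 mm wide above, with a window 34 mm wide from z = 51 to 86 mm.
- grip_green (a point): Grip point of the green holder, on its middle line 120 mm above the underside, in a tab 12 mm thick (x), 40 mm wide, z = 94 to 136 mm, to be pinched across the thickness from above (TCP here).
- ticket_blue: Blue plastic price-ticket holder with blank white card, 136 mm tall, 80 to 160 g; may be absent. Origin: centre of its underside; z up, y along width, x through thickness. Grey foot 36 (x) x 60 (y) x 8 mm runs under the rail's lips; the 10 mm thick plate above it in the slot: 44 mm wide up to z = 25 mm, 60 mm wide up to 51 mm, 50 mm wide above, with a window 34 mm wide from z = 51 to 86 mm.
- grip_blue (a point): Grip point of the blue holder, on its middle line 120 mm above the underside, in a tab 12 mm thick (x), 40 mm wide, z = 94 to 136 mm, to be pinched across the thickness from above (TCP here).
- ticket_red: Red plastic price-ticket holder with blank white card, 136 mm tall, 80 to 160 g; may be absent. Origin: centre of its underside; z up, y along width, x through thickness. Grey foot 36 (x) x 60 (y) x 8 mm runs under the rail's lips; the 10 mm thick plate above it in the slot: 44 mm wide up to z = 25 mm, 60 mm wide up to 51 mm, 50 mm wide above, with a window 34 mm wide from z = 51 to 86 mm.
- grip_red (a point): Grip point of the red holder, on its middle line 120 mm above the underside, in a tab 12 mm thick (x), 40 mm wide, z = 94 to 136 mm, to be pinched across the thickness from above (TCP here).
- mark_yellow: Yellow mark, 40 mm long, on the rail's lips and front: where the yellow holder's origin belongs. Origin: on the channel floor at the middle of the mark; axes as the rail's. The four marks lie at rail y = +142, +70, -2 and -74 mm; which colour is where changes from start to start.
- mark_green: Green mark, 40 mm long, on the rail's lips and front: where the green holder's origin belongs. Origin: on the channel floor at the middle of the mark; axes as the rail's. The four marks lie at rail y = +142, +70, -2 and -74 mm; which colour is where changes from start to start.
- mark_blue: Blue mark, 40 mm long, on the rail's lips and front: where the blue holder's origin belongs. Origin: on the channel floor at the middle of the mark; axes as the rail's. The four marks lie at rail y = +142, +70, -2 and -74 mm; which colour is where changes from start to start.
- mark_red: Red mark, 40 mm long, on the rail's lips and front: where the red holder's origin belongs. Origin: on the channel floor at the middle of the mark; axes as the rail's. The four marks lie at rail y = +142, +70, -2 and -74 mm; which colour is where changes from start to start.
- stop: Black end stop, 108 mm tall, 100 to 200 g, standing loose on the table. Origin: centre of its underside, z up. Same grey foot as the holders, 36 (x) x 60 (y) x 8 mm, 10 mm plate 44 mm wide above it, then a grip tab 12 mm thick (x) x 40 mm wide, z = 24 to 108 mm. Pinch across the 12 mm, TCP about 92 mm above the origin.
- tea_mug: White mug, 78 x 116 x 97 mm, origin under its centre. Bystander: not part of the job.
- pepper_jar: Spice jar, 44 mm wide, 96 mm tall, origin under its centre. Bystander: not part of the job.
- calculator: Calculator, 110 x 68 x 17 mm, origin under its centre. Bystander: not part of the job.
- marker: Red-and-white marker pen, 135 mm long, lying, origin under its centre. Bystander: not part of the job.
- price_card_b: White price card in a black block, 100 mm wide, 81 mm tall, origin under its centre. Bystander: not part of the job.

How it is judged:
By the outcome, as a careful person would: the job done as asked, in the order asked, and still so for the second after the job is handed in, with the robot touching nothing.
Of ticket_yellow, ticket_green, ticket_blue, ticket_red only 2 to 4 are there at a start; the rules pass over those that are not, and their reading is None.
At some moment in a run one of stop may be knocked a few centimetres aside while the robot is not near it.
Once in a run the grip may slacken for a moment while it holds something.
It also fails if it takes over 210 s, if anything falls off the work surface, if the arm or the gripper's body presses on something with over 40 N, if the wrist force passes 120 N, or if a joint passes its speed limit or range.

## Working session

There is one attempt and no reset: what is moved stays moved. The work goes in short steps, Python scripts to look and compute and a tool call to move; the robot and the scene stay as the last step left them, time stands still between calls to the robot, and variables do not carry over. Pictures are saved under pics/ and viewed, at most 17 in all, crops included, and the job is handed in when it is done.

```bash
ls; mkdir -p pics; cat > h.py <<'E'
import numpy as np, cv2, pickle
from scipy.spatial.transform import Rotation as R
def snap(n,f):
    from plant import bot
    d=bot.grab_frame(n); pickle.dump(d,open(f'pics/{f}.pkl','wb')); cv2.imwrite(f'pics/{f}.png',d['frame'][:,:,::-1]); return d
def load(f): return pickle.load(open(f'pics/{f}.pkl','rb'))
def Rc(d):
    a=np.array(d['attitude'],float)
    return a if a.shape==(3,3) else R.from_quat(a[[1,2,3,0]]).as_matrix()
def ray(d,uv):
    p=cv2.undistortPoints(np.array([[uv]],float),np.array(d['intrinsics']),np.array(d['distortion']))[0,0]
    v=Rc(d)@np.array([p[0],-p[1],-1]); return np.array(d['eye']),v
def onz(d,uv,z):
    e,v=ray(d,uv); return e+v*(z-e[2])/v[2]
def proj(d,P):
    P=np.atleast_2d(np.array(P,float)); c=(P-np.array(d['eye']))@Rc(d); c=c*[1,-1,-1]
    return cv2.projectPoints(c.reshape(-1,1,3),np.zeros(3),np.zeros(3),np.array(d['intrinsics']),np.array(d['distortion']))[0].reshape(-1,2)
def crop(f,x0,y0,x1,y1,s):
    im=cv2.imread(f'pics/{f}.png')[y0:y1,x0:x1]; cv2.imwrite(f'pics/{f}_c{x0}_{y0}.png',cv2.resize(im,None,fx=s,fy=s,interpolation=cv2.INTER_CUBIC))
def tri(d1,u1,d2,u2):
    e1,v1=ray(d1,u1);e2,v2=ray(d2,u2);s=np.linalg.lstsq(np.c_[v1,-v2],e2-e1,rcond=None)[0]
    a,b=e1+v1*s[0],e2+v2*s[1]; return (a+b)/2,np.linalg.norm(a-b)
E
python3 - <<'E'
from h import *
from plant import bot
for n in('side','top'):
    d=snap(n,n+'0'); print(n,d['eye'],d['attitude'],d['intrinsics'],d['distortion'])
a=cv2.imread('pics/side0.png');b=cv2.imread('pics/top0.png')
print(bot.sense())
E
```

```text
pics
plant.py
side [-0.04050785 -0.86256469  0.59183171] [ 0.78299756  0.54331212 -0.17073257 -0.25015427] [[441.00370361   0.         271.91841558]
 [  0.         441.00370361 204.04590407]
 [  0.           0.           1.        ]] [-0.00326948  0.          0.          0.          0.        ]
top [0.44959502 0.01175906 1.71842733] [ 0.71181843  0.03055078 -0.02264623 -0.70133324] [[513.92783808   0.         278.32649557]
 [  0.         513.92783808 214.7732549 ]
 [  0.           0.           1.        ]] [-0.16257546  0.          0.          0.          0.        ]
{'time_s': 0.1, 'qpos': array([1.05069772e+00, 3.78001335e-01, 7.97588599e-02, 1.27441687e+00,
       6.23229467e-06, 1.46048620e+00]), 'dq': array([-0.0013049 , -0.00059791,  0.00202222,  0.00084859, -0.00095564,
       -0.00017766]), 'effort': array([ 8.90330502e-04, -4.64694250e+01,  2.70582515e+01,  1.20394139e-02,
       -8.50359424e-05,  2.02010176e-05]), 'tool_pos': array([0.22880565, 0.52690262, 0.24914757]), 'tool_rot': array([-2.91740120e-04,  2.03463529e-01,  9.79082083e-01, -8.84649329e-04]), 'force': array([-0.30340575,  0.80497205,  0.35072604]), 'wrist_torque': array([-0.01817404, -0.02754013, -0.02376313]), 'finger_force': 0.0, 'opening': 0.08538670871176192}
```
View pics/side0.png

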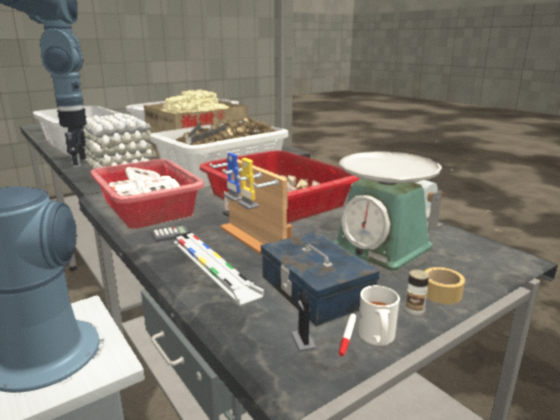

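View pics/top0.png

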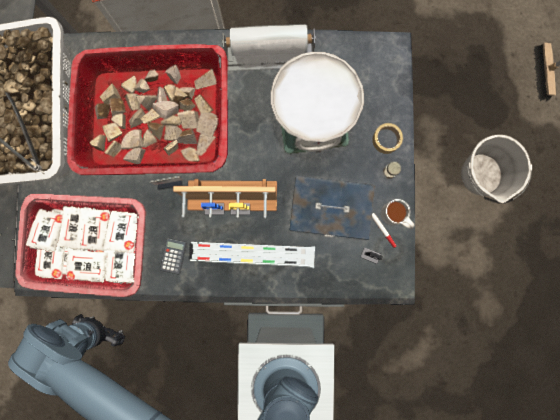

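The side view shows the stand at about (255,205) holding a blue holder (233,175) and a yellow one (247,180). The rail runs from (180,238) to (255,295), the tin is at (320,275) and the stop at (304,325). In the top view the rail spans (190,252) to (314,257), the holders are at (212,206) and (239,206), and the stop is at (372,254). I'll enlarge these areas.

```bash
python3 -c "
from h import *
crop('top0',150,170,310,275,5);crop('side0',165,145,300,245,5.9);crop('side0',165,225,325,345,5);crop('top0',270,175,430,275,5)"
```

View pics/top0_c150_170.png

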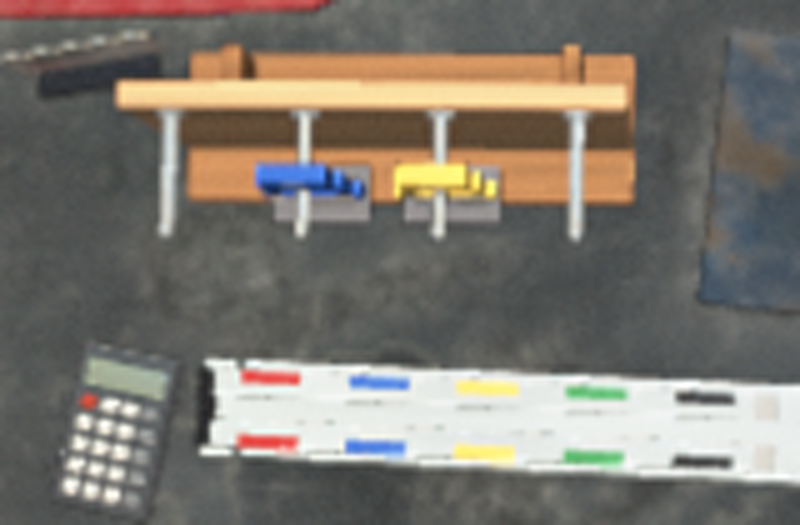

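View pics/side0_c165_145.png

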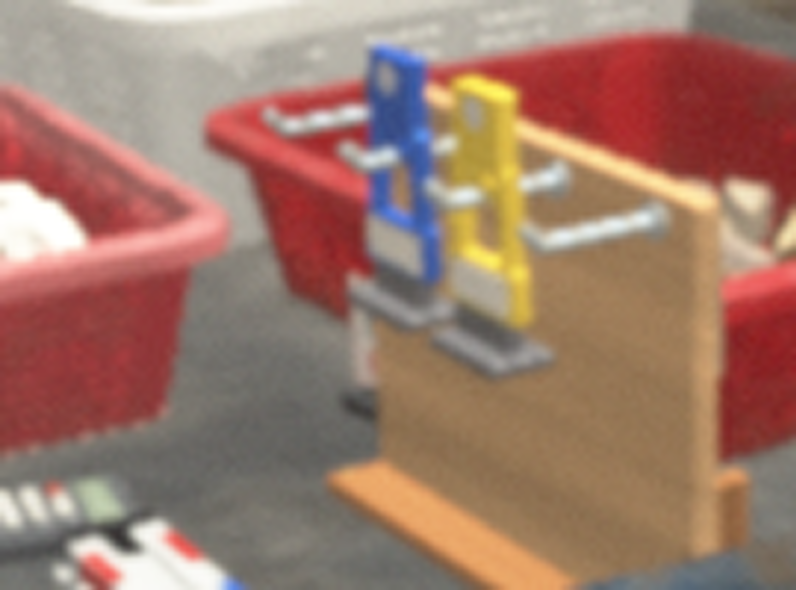

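View pics/side0_c165_225.png

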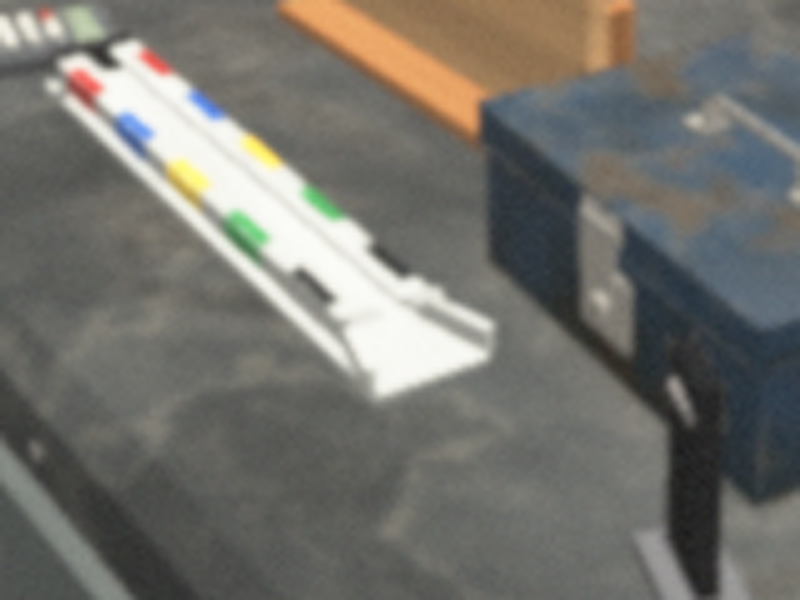

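View pics/top0_c270_175.png

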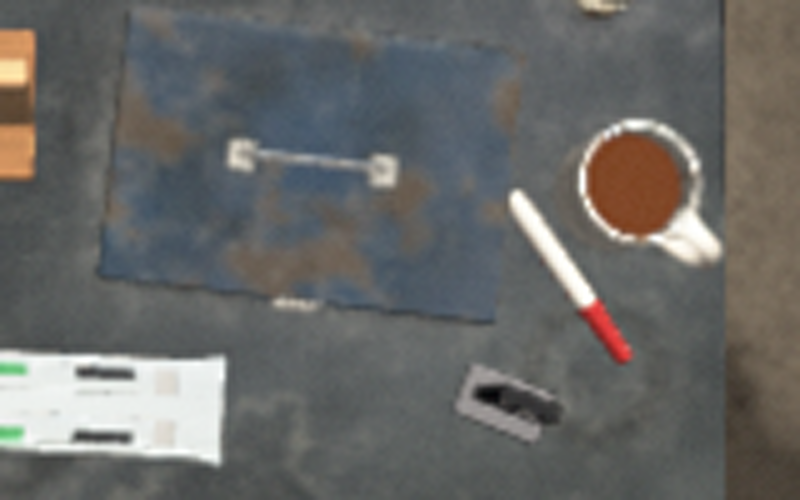

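Only blue and yellow are present. Their marks run red +142, blue +70, yellow -2, green -74. The stop stands on the table at crop (507,402), skewed. Next I fit the poses.

```bash
cat > fit.py <<'E'
from h import *
from scipy.optimize import least_squares
T,S=load('top0'),load('side0')
def c(x0,y0,s,pts): return (np.array(pts,float)+.5)/s+[x0-.5,y0-.5]
def fit(obs,z0,x0):  # obs: list (cam, local pts, uv)
    def W(p,L):
        a=p[2]; return np.array(L,float)@np.array([[np.cos(a),np.sin(a),0],[-np.sin(a),np.cos(a),0],[0,0,1]])+[p[0],p[1],z0]
    f=lambda p:np.concatenate([(proj(d,W(p,L))-uv).ravel() for d,L,uv in obs])
    r=least_squares(f,x0,loss='soft_l1'); return r.x,r.fun.reshape(-1,2).round(1)
ys=[.142,.07,-.002,-.074,-.146]
up=c(150,170,5,[(271,378),(379,383),(487,388),(596,393),(704,398)]);lo=c(150,170,5,[(267,442),(375,447),(485,453),(594,458),(703,462)])
sm=c(165,225,5,np.array([[(156,61),(208,104),(262,151),(323,202),(390,260)],[(84,87),(134,128),(187,178),(246,232),(315,285)]]).mean(0))
L=[(0,y,.022) for y in ys]
a=fit([(T,L,(up+lo)/2)],0,[.4,.1,0]);b=fit([(T,L,(up+lo)/2),(S,L,sm)],0,[.4,.1,0]);b2=fit([(S,L,sm)],0,[.4,.1,0])
print('rail',a[0],b2[0],b[0],b[1].tolist())
py=[.12,.04,-.04,-.12]
tt=c(150,170,5,[(166,235),(302,235),(438,236),(575,238)]);tb=c(150,170,5,[(170,112),(305,115),(441,116),(576,116)])
bt=c(150,170,5,[(117,108),(627,110)]);st=c(165,145,5.9,[(268,117),(345,152),(435,187),(532,238)])
Lt=[(-.072,y,.233) for y in py];Lb=[(0,y,.225) for y in py];Lc=[(0,.15,.24),(0,-.15,.24)]
a=fit([(T,Lt+Lc,np.r_[tt,bt])],0,[.55,.1,0]);b=fit([(T,Lt+Lc,np.r_[tt,bt]),(S,Lt,st)],0,[.55,.1,0])
print('stand',a[0],b[0],b[1].tolist())
p=b[0];ca,sa=np.cos(p[2]),np.sin(p[2])
for n,u,s in(('blue',(292,173),(397,53)),('yel',(431,175),(486,85))):
    u=c(150,170,5,[u])[0];s=c(165,145,5.9,[s])[0]
    P=onz(T,u,.279);P2=tri(T,u,S,s)
    for q in(P,P2[0]): d=q-[p[0],p[1],0]; print(n,q.round(4),'in stand',(ca*d[0]+sa*d[1]).round(4),(-sa*d[0]+ca*d[1]).round(4))
    print(P2[1])
f=[onz(T,u,.008) for u in c(270,175,5,[(475,363),(562,395),(538,442),(456,408)])]
print('stop',np.mean(f,0),[np.linalg.norm(f[i]-f[i-1]).round(4) for i in range(4)],'long axis',(f[1]-f[0]+f[2]-f[3])[:2])
print('tip mid', p[0]-.072*ca,p[1]-.072*sa)
E
python3 fit.py
```

```text
rail [ 0.44727393  0.135945   -0.02952351] [ 0.44936611  0.13713105 -0.02691016] [ 0.44820073  0.13600135 -0.02782274] [[0.0, -0.2], [0.0, -0.2], [-0.1, -0.3], [-0.1, -0.4], [0.1, -0.3], [-0.2, 0.0], [-0.3, 0.4], [-0.0, 0.2], [-0.0, 0.1], [-0.3, 0.5]]
stand [0.62576976 0.18895379 0.00783398] [0.62672586 0.18873124 0.01142072] [[0.1, -0.4], [0.0, -0.3], [0.2, -0.5], [0.4, -0.8], [-0.2, 0.2], [0.4, -0.1], [-0.2, 0.4], [-0.1, 0.3], [-0.8, 0.9], [-1.2, -0.6]]
blue [0.5851 0.2279 0.279 ] in stand -0.0412 0.0396
blue [0.5854 0.2276 0.2794] in stand -0.0408 0.0394
0.0008633223217978965
yel [0.585 0.149 0.279] in stand -0.0422 -0.0392
yel [0.5861 0.1482 0.2799] in stand -0.0411 -0.04
0.002677611349953902
stop [ 0.44843008 -0.27957583  0.008     ] [np.float64(0.0326), np.float64(0.0622), np.float64(0.0353), np.float64(0.0595)] long axis [-0.04274828 -0.11395526]
tip mid 0.5547305584161228 0.18790896230853507
```

Two holders are hanging, and the measured origins match the stand geometry to about 1 mm. Now a helper to compute tool-axis shifts.

```bash
cat > go.py <<'E'
import sys,numpy as np
from scipy.spatial.transform import Rotation as R
from plant import bot
def info(p=None,yaw=None):
    s=bot.sense(); r=R.from_quat(np.array(s['tool_rot'])[[1,2,3,0]]); M=r.as_matrix()
    y=np.arctan2(M[1,1],M[0,1])
    print('t',round(s['time_s'],1),'pos',np.round(s['tool_pos'],4),'yaw',round(y,4),'tilt',M[:2,2].round(4),'F',np.round(s['force'],1),'open',round(s['opening'],4),'ff',round(s['finger_force'],1))
    if p is not None:
        G=np.c_[[np.sin(yaw),-np.cos(yaw),0],[np.cos(yaw),np.sin(yaw),0],[0,0,-1]]
        print('shift',(M.T@(np.array(p)-s['tool_pos'])).round(4),'rv',R.from_matrix(M.T@G).as_rotvec().round(4))
if __name__=='__main__':
    a=[float(v) for v in sys.argv[1:]]; info(a[:3],a[3]) if a else info()
E
python3 go.py .5855 .2278 .34 .011
```

```text
t 0.1 pos [0.2288 0.5269 0.2491] yaw 1.161 tilt [-0.0009 -0.0016] F [-0.3  0.8  0.4] open 0.0854 ff 0.0Traceback (most recent call last):
  File "go.py", line 12, in <module>
    a=[float(v) for v in sys.argv[1:]]; info(a[:3],a[3]) if a else info()
                                        ~~~~^^^^^^^^^^^^
  File "go.py", line 10, in info
    print('shift',(M.T@(np.array(p)-s['tool_pos'])).round(4),'rv',R.from_matrix(M.T@G).as_rotvec().round(4))
                                                                  ~~~~~~~~~~~~~^^^^^^^
  File "scipy/spatial/transform/_rotation.pyx", line 1143, in scipy.spatial.transform._rotation.Rotation.from_matrix
ValueError: Non-positive determinant (left-handed or null coordinate frame) in rotation matrix 0: [[-4.08480455e-01 -9.12767042e-01 -2.11287300e-04]
 [-9.12765659e-01  4.08479407e-01  1.85100556e-03]
 [ 1.60323036e-03 -9.48955386e-04  9.99998265e-01]].
```

Units first: shifts go in mm and turns go in units of 0.05 rad. So -0.09 m is -90, -0.05 m is -50.

inch_along(rows=[0.085,0,0,-50,0,0,0,0.085,0,0,-90,0,0,0])

```text
time_s: 0.3
tool_pos: [0.2279, 0.5254, 0.3388]
tool_rot: [-0.001, 0.203, 0.979, -0.003]
force: [0.4, 1.2, 0.5]
opening: 0.085
finger_force: 0.0
```

```bash
python3 go.py .5855 .2278 .34 .011
```

```text
t 0.3 pos [0.2279 0.5254 0.3388] yaw 1.161 tilt [-0.0034 -0.006 ] F [0.4 1.2 0.5] open 0.085 ff 0.0Traceback (most recent call last):
  File "go.py", line 12, in <module>
    a=[float(v) for v in sys.argv[1:]]; info(a[:3],a[3]) if a else info()
                                        ~~~~^^^^^^^^^^^^
  File "go.py", line 10, in info
    print('shift',(M.T@(np.array(p)-s['tool_pos'])).round(4),'rv',R.from_matrix(M.T@G).as_rotvec().round(4))
                                                                  ~~~~~~~~~~~~~^^^^^^^
  File "scipy/spatial/transform/_rotation.pyx", line 1143, in scipy.spatial.transform._rotation.Rotation.from_matrix
ValueError: Non-positive determinant (left-handed or null coordinate frame) in rotation matrix 0: [[-4.08478522e-01 -9.12767611e-01 -7.65001964e-04]
 [-9.12748722e-01  4.08464344e-01  6.83006653e-03]
 [ 5.92178748e-03 -3.48819004e-03  9.99976382e-01]].
```

Sign error in my goal frame: x = y × z = (-sin, cos, 0).

```bash
sed -i 's/\[np.sin(yaw),-np.cos(yaw),0\]/[-np.sin(yaw),np.cos(yaw),0]/' go.py; python3 go.py .5855 .2278 .34 .011
```

```text
t 0.3 pos [0.2279 0.5254 0.3388] yaw 1.161 tilt [-0.0034 -0.006 ] F [0.4 1.2 0.5] open 0.085 ff 0.0
shift [-0.4465 -0.1305 -0.0007] rv [-0.0065  0.0032  1.15  ]
```

In the tool's units: -0.045 m is -45, -0.4465 m is -446.5, 1.15 rad is 23.

inch_along(rows=[0.045,-45,-13,0,0,0,2.4,0.045,-90,-26,0,0,0,4.8,0.045,-135,-39,0,0,0,7.2,0.045,-180,-52,0,0,0,9.6,0.045,-225,-65,0,0,0,12,0.045,-270,-78,0,0,0,14.4,0.045,-315,-91,0,0,0,16.8,0.045,-360,-104,0,0,0,19.2,0.045,-405,-117,0,0,0,21.6,0.045,-446.5,-130.5,0,0,0,23,0.045,-446.5,-130.5,0,0,0,23,0.045,-446.5,-130.5,0,0,0,23])

```text
time_s: 1.5
tool_pos: [0.5869, 0.229, 0.3389]
tool_rot: [-0.001, 0.704, 0.71, -0.001]
force: [-0.0, -0.4, -0.0]
opening: 0.0453
finger_force: 0.0
```

```bash
python3 go.py .5855 .2278 .263 .011
```

```text
t 1.5 pos [0.5869 0.229  0.3389] yaw 0.0095 tilt [-0.002  0.   ] F [-0.  -0.4 -0. ] open 0.0453 ff 0.0
shift [-0.0012 -0.0013  0.0759] rv [-0.002  -0.0001 -0.0015]
```

In the tool's units: 0.076 m is 76, 0.06 m is 60.

inch_along(rows=[0.045,-1,-1,30,0,0,0,0.045,-1,-1,60,0,0,0,0.045,-1,-1,76,0,0,0,0.045,-1,-1,76,0,0,0,0,-1,-1,76,0,0,0,0,-1,-1,76,0,0,0,0,-1,-1,76,0,0,0,0,-1,-1,76,0,0,0,0,-1,-1,76,0,0,0])

```text
time_s: 2.4
tool_pos: [0.5863, 0.2295, 0.2659]
tool_rot: [0.0, 0.703, 0.711, 0.002]
force: [-0.9, 1.5, 5.3]
opening: 0.011
finger_force: 60.2
```

```bash
python3 go.py .505 .2278 .281 .011
```

```text
t 2.4 pos [0.5863 0.2295 0.2659] yaw 0.0113 tilt [0.0029 0.002 ] F [-0.9  1.5  5.3] open 0.011 ff 60.2
shift [-0.0007 -0.0813 -0.0154] rv [ 0.0029 -0.002   0.0003]
```

In the tool's units: -0.018 m is -18, -0.008 m is -8.

inch_along(rows=[0,0,0,-8,0,0,0,0,0,0,-18,0,0,0,0,0,0,-18,0,0,0,0,0,0,-18,0,0,0])

```text
time_s: 2.8
tool_pos: [0.586, 0.2288, 0.2823]
tool_rot: [0.0, 0.703, 0.711, 0.0]
force: [0.2, -0.2, -0.9]
opening: 0.0108
finger_force: 59.2
```

```bash
python3 - <<'E'
from h import *
snap('side','s1');crop('s1',165,135,300,235,5.9)
E
```

```text
(no output)
```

View pics/s1_c165_135.png

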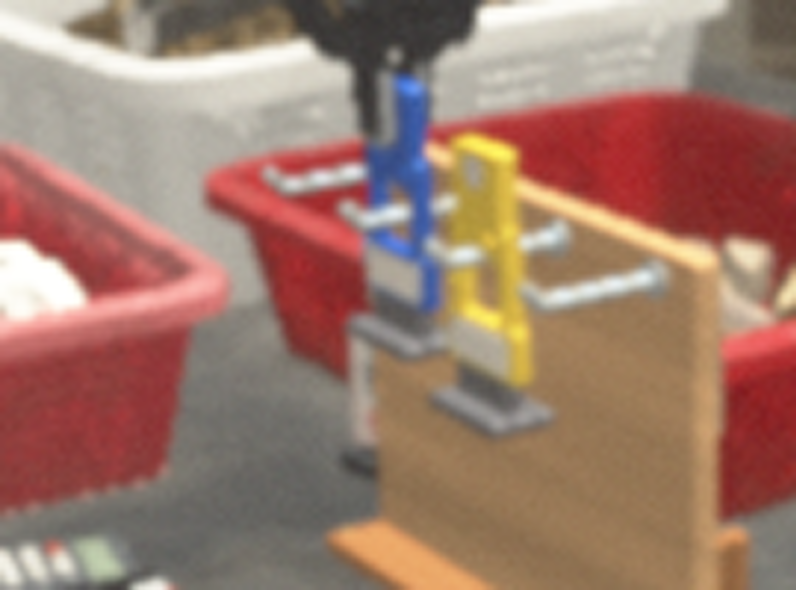

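Blue is lifted about 17 mm: its card top moved from row 279 to 243 in crop terms. The peg now passes through mid-window at (375,212). Move it out towards the robot.

inch_along(rows=[0,0,-20,0,0,0,0,0,0,-40,0,0,0,0,0,0,-60,0,0,0,0,0,0,-80,0,0,0,0,0,0,-90,0,0,0,0,0,0,-90,0,0,0,0,0,0,-90,0,0,0,0])

```text
time_s: 3.55
tool_pos: [0.4962, 0.2278, 0.282]
tool_rot: [0.0, 0.703, 0.711, 0.0]
force: [0.6, 0.2, -1.2]
opening: 0.0111
finger_force: 59.3
```

```bash
python3 - <<'E'
from h import *
import numpy as np
a=-.0278
for n,y in(('entry',-.245),('lipstart',-.18),('blue',.07),('yel',-.002),('stop',-.146)):print(n,.4482-np.sin(a)*y,.1360+np.cos(a)*y)
E
python3 go.py .4414 -.1089 .281 -.028
```

```text
entry 0.4413898772683066 -0.10890533319709325
lipstart 0.4431966445236538 -0.04393044887949707
blue 0.45014574935191237 0.20597295234202667
yel 0.44814440716137394 0.13400077279022782
stop 0.44414172278029695 -0.009943586313369834
t 3.5 pos [0.4962 0.2278 0.282 ] yaw 0.0109 tilt [0.0007 0.0001] F [ 0.6  0.2 -1.2] open 0.0111 ff 59.3
shift [-0.3361 -0.0585  0.0009] rv [ 0.0007 -0.0001  0.0389]
```

In the tool's units: -0.225 m is -225, -0.18 m is -180, 0.039 rad is 0.78.

inch_along(rows=[0,-45,-8,0,0,0,0.12,0,-90,-16,0,0,0,0.24,0,-135,-24,0,0,0,0.36,0,-180,-32,0,0,0,0.48,0,-225,-40,0,0,0,0.6,0,-270,-48,0,0,0,0.72,0,-310,-54,0,0,0,0.78,0,-326,-58,0,0,0,0.78,0,-326,-58,0,0,0,0.78,0,-326,-58,0,0,0,0.78])

```text
time_s: 4.55
tool_pos: [0.4419, -0.0992, 0.2819]
tool_rot: [-0.0, 0.717, 0.697, 0.0]
force: [0.2, 0.1, -1.4]
opening: 0.0115
finger_force: 59.3
```

```bash
python3 go.py .4417 -.0989 .16 -.028
```

```text
t 4.5 pos [ 0.4419 -0.0992  0.2819] yaw -0.0293 tilt [0.0003 0.0006] F [ 0.2  0.1 -1.4] open 0.0115 ff 59.3
shift [ 0.0002 -0.0002  0.1219] rv [ 0.0003 -0.0006 -0.0013]
```

Now down to 16 mm above the floor, then look from above and the side.

inch_along(rows=[0,0,0,40,0,0,0,0,0,0,80,0,0,0,0,0,0,110,0,0,0,0,0,0,132,0,0,0,0,0,0,132,0,0,0,0,0,0,132,0,0,0])

```text
time_s: 5.15
tool_pos: [0.4416, -0.0979, 0.1503]
tool_rot: [-0.0, 0.716, 0.698, 0.0]
force: [0.4, -0.1, -1.3]
opening: 0.0113
finger_force: 59.3
```

```bash
python3 go.py .4417 -.0989 .131 -.028; python3 - <<'E'
from h import *
snap('side','s2');crop('s2',180,200,315,315,5.9)
snap('top','t2')
E
```

```text
t 5.2 pos [ 0.4416 -0.0979  0.1503] yaw -0.0264 tilt [-0.0004  0.0005] F [ 0.4 -0.1 -1.3] open 0.0113 ff 59.3
shift [-0.001   0.0002  0.0193] rv [-0.0004 -0.0005  0.0016]
```

View pics/s2_c180_200.png

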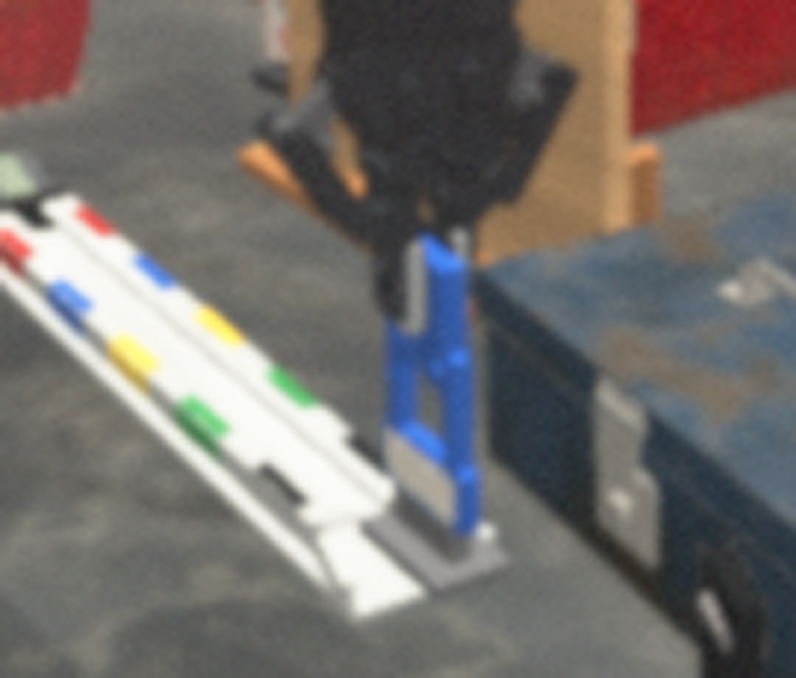

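Blue hangs just above the entry. Its foot corners are near crop (368,528), (440,588) and (508,557). I'll compare these with the predicted projection.

```bash
python3 - <<'E'
from h import *
for y,b in ((-.0979,.0274),):
    S=load('s2')
    a=-.0264;ca,sa=np.cos(a),np.sin(a)
    P=[(.4416+ca*x-sa*v,y+sa*x+ca*v,b+z) for z in(0,.008) for x,v in((-.018,.03),(-.018,-.03),(.018,-.03))]
    print(((proj(S,P)-[179.5,199.5])*5.9).round())
    # rail landmarks: outer floor end corners, lip starts
    L=[(-.028,-.225,.006),(.028,-.225,.006),(-.028,-.225,.026),(.028,-.225,.026),(-.024,-.18,.022),(.024,-.18,.022)]
    a=-.0278;ca,sa=np.cos(a),np.sin(a)
    print(((proj(S,[(.4482+ca*x-sa*v,.136+sa*x+ca*v,z) for x,v,z in L])-[179.5,199.5])*5.9).round())
E
```

```text
[[356. 535.]
 [433. 603.]
 [511. 574.]
 [356. 517.]
 [433. 585.]
 [511. 557.]]
[[362. 611.]
 [480. 569.]
 [361. 568.]
 [480. 526.]
 [315. 524.]
 [415. 491.]]
```

In the tool's units: 0.018 m is 18, 0.015 m is 15.

inch_along(rows=[0,0,0,5,0,0,0,0,0,0,10,0,0,0,0,0,0,15,0,0,0,0,0,0,18,0,0,0,0,0,0,18,0,0,0])

```text
time_s: 5.75
tool_pos: [0.4407, -0.0986, 0.1314]
tool_rot: [-0.001, 0.717, 0.697, -0.0]
force: [-0.7, -0.3, -1.0]
opening: 0.0111
finger_force: 59.3
```

inch_along(rows=[0,0,0,3,0,0,0,0,0,0,3,0,0,0])

```text
time_s: 5.95
tool_pos: [0.4418, -0.0991, 0.1295]
tool_rot: [0.001, 0.717, 0.697, 0.0]
force: [0.4, -0.3, 2.0]
opening: 0.0111
finger_force: 59.8
```

In the tool's units: -0.002 m is -2, 0.03 m is 30.

inch_along(rows=[0,0,0,-2,0,0,0,0,10,0,-2,0,0,0,0,20,0,-2,0,0,0,0,30,0,-2,0,0,0,0,30,0,-2,0,0,0])

```text
time_s: 6.45
tool_pos: [0.4416, -0.0671, 0.1308]
tool_rot: [-0.001, 0.716, 0.698, -0.0]
force: [-0.4, -0.4, -1.8]
opening: 0.0111
finger_force: 59.3
```

```bash
python3 go.py .4417 -.0989 .131 -.028
```

```text
t 6.5 pos [ 0.4416 -0.0671  0.1308] yaw -0.0257 tilt [-0.0008  0.0008] F [-0.4 -0.4 -1.8] open 0.0111 ff 59.3
shift [-0.0318  0.0009 -0.0003] rv [-0.0008 -0.0008  0.0023]
```

In the tool's units: 0.03 m is 30, 0.001 m is 1, -0.002 rad is -0.04.

inch_along(rows=[0,10,1,0,0,0,-0.04,0,20,1,0,0,0,-0.04,0,30,1,0,0,0,-0.04,0,40,1,0,0,0,-0.04,0,40,1,0,0,0,-0.04])

```text
time_s: 6.95
tool_pos: [0.444, -0.0275, 0.1309]
tool_rot: [-0.0, 0.716, 0.699, 0.0]
force: [-0.5, 0.4, -0.3]
opening: 0.0109
finger_force: 59.4
```

```bash
python3 go.py .4440 -.015 .131 -.028
```

```text
t 7.0 pos [ 0.444  -0.0275  0.1309] yaw -0.0241 tilt [-0.0003  0.0005] F [-0.5  0.4 -0.3] open 0.0109 ff 59.4
shift [ 0.0125 -0.0003 -0.0001] rv [-0.0003 -0.0005  0.0039]
```

In the tool's units: 0.13 m is 130, 0.115 m is 115, 0.004 rad is 0.08.

inch_along(rows=[0,10,0,0,0,0,0.08,0,25,0,0,0,0,0.08,0,40,0,0,0,0,0.08,0,55,0,0,0,0,0.08,0,70,0,0,0,0,0.08,0,85,0,0,0,0,0.08,0,100,0,0,0,0,0.08,0,115,0,0,0,0,0.08,0,130,0,0,0,0,0.08,0,130,0,0,0,0,0.08])

```text
time_s: 7.95
tool_pos: [0.4476, 0.1026, 0.131]
tool_rot: [-0.0, 0.717, 0.697, 0.0]
force: [-1.0, 0.3, -0.6]
opening: 0.0111
finger_force: 59.4
```

```bash
python3 go.py .4501 .206 .131 -.028
```

```text
t 8.0 pos [0.4476 0.1026 0.131 ] yaw -0.0281 tilt [0.0001 0.0007] F [-1.   0.3 -0.6] open 0.0111 ff 59.4
shift [ 1.034e-01 -4.000e-04  1.000e-04] rv [ 0.0001 -0.0007 -0.0001]
```

In the tool's units: 0.104 m is 104, 0.1 m is 100.

inch_along(rows=[0,15,0,0,0,0,0,0,30,0,0,0,0,0,0,45,0,0,0,0,0,0,60,0,0,0,0,0,0,75,0,0,0,0,0,0,90,0,0,0,0,0,0,100,0,0,0,0,0,0,104,0,0,0,0,0,0,104,0,0,0,0,0,0,104,0,0,0,0,0])

```text
time_s: 8.95
tool_pos: [0.4506, 0.2047, 0.1309]
tool_rot: [0.0, 0.718, 0.696, -0.0]
force: [-1.1, 0.0, -1.1]
opening: 0.0112
finger_force: 59.3
```

```bash
python3 go.py .4501 .206 .131 -.028; python3 - <<'E'
from h import *
snap('side','s3');crop('s3',155,170,290,285,5.9)
snap('top','t3')
E
```

```text
t 8.9 pos [0.4506 0.2047 0.1309] yaw -0.0303 tilt [-0.0002 -0.0004] F [-1.1  0.  -1.1] open 0.0112 ff 59.3
shift [ 0.0013 -0.0006 -0.0001] rv [-0.0002  0.0004 -0.0023]
```

View pics/s3_c155_170.png

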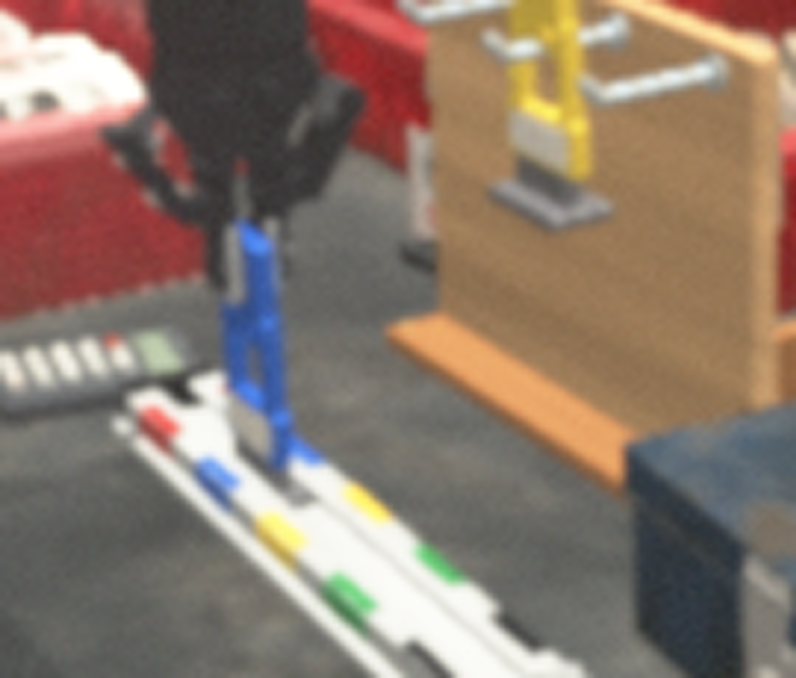

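The blue holder stands in the slot between its blue marks at (217,478) and (303,450). The wide plate's lower corners are at about (228,395 top-left), (272,468) and (290,463). I'll check these against the prediction.

```bash
cat > pred.py <<'E'
from h import *
def W(L,a=-.0278,x0=.4482,y0=.136):
    ca,sa=np.cos(a),np.sin(a); return [(x0+ca*x-sa*v,y0+sa*x+ca*v,z) for x,v,z in L]
def show(f,x0,y0,s,y,dz):
    S=load(f)
    n=['wideTopL-','wideTopR-','wideBotR-','wideBotR+','wideTopR+','topR-','topR+','topL-']
    L=[(-.005,y+.03,.057),(-.005,y-.03,.057),(-.005,y-.03,.031),(.005,y-.03,.031),(.005,y-.03,.057),(-.006,y-.02,.142),(.006,y-.02,.142),(-.006,y+.02,.142)]
    L=[(a,b,c+dz) for a,b,c in L]
    print(y);[print(k,v) for k,v in zip(n,((proj(S,W(L))-[x0-.5,y0-.5])*s).round())]
E
python3 - <<'E'
from pred import *
show('s3',155,170,5.9,.07,.002)
print(((proj(load('s3'),W([(-.021,.142,.022),(-.021,.07,.022),(-.021,-.002,.022),(.021,-.002,.022)]))-[154.5,169.5])*5.9).round())
E
```

```text
0.07
wideTopL- [220. 377.]
wideTopR- [272. 420.]
wideBotR- [275. 469.]
wideBotR+ [294. 464.]
wideTopR+ [291. 415.]
topR- [249. 249.]
topR+ [273. 244.]
topL- [214. 224.]
[[162. 423.]
 [220. 475.]
 [284. 532.]
 [364. 509.]]
```

Within a pixel of centred. Lower it to the floor and release.

inch_along(rows=[0,0,0,2.5,0,0,0,0,0,0,2.5,0,0,0,0.03,0,0,2.5,0,0,0,0.03,0,0,2.5,0,0,0,0.03,0,0,2.5,0,0,0,0.03,0,0,2.5,0,0,0])

```text
time_s: 9.65
tool_pos: [0.4506, 0.205, 0.1284]
tool_rot: [-0.0, 0.718, 0.696, -0.0]
force: [0.6, -0.0, 0.1]
opening: 0.0298
finger_force: 0.0
```

inch_along(rows=[0.03,0,0,-30,0,0,0,0.03,0,0,-60,0,0,0,0.03,0,0,-100,0,0,0,0.03,0,0,-150,0,0,0,0.03,0,0,-200,0,0,0,0.03,0,0,-200,0,0,0])

```text
time_s: 10.25
tool_pos: [0.4537, 0.206, 0.3358]
tool_rot: [0.003, 0.718, 0.696, 0.006]
force: [0.9, 0.4, 0.9]
opening: 0.03
finger_force: 0.0
```

```bash
python3 go.py .5862 .1487 .33 .011;python3 - <<'E'
from h import *
snap('top','t4'); snap('side','s4');crop('s4',155,170,290,285,5.9)
E
```

```text
t 10.2 pos [0.4537 0.206  0.3358] yaw -0.03 tilt [0.0122 0.0038] F [0.9 0.4 0.9] open 0.03 ff 0.0
shift [-0.0533  0.1341  0.0072] rv [ 0.0121 -0.0039 -0.0409]
```

In the tool's units: 0.134 m is 134, 0.09 m is 90, -0.041 rad is -0.82.

inch_along(rows=[0.045,-18,45,0,0,0,-0.26,0.045,-36,90,0,0,0,-0.54,0.045,-53,134,0,0,0,-0.82,0.045,-53,134,0,0,0,-0.82,0.045,-53,134,0,0,0,-0.82,0.045,-53,134,0,0,0,-0.82])

```text
time_s: 10.95
tool_pos: [0.5818, 0.1484, 0.3275]
tool_rot: [-0.001, 0.703, 0.711, -0.001]
force: [0.2, 0.8, 1.3]
opening: 0.0449
finger_force: 0.0
```

```bash
python3 go.py .5862 .1487 .265 .011
```

```text
t 10.9 pos [0.5818 0.1484 0.3275] yaw 0.0114 tilt [-0.0027 -0.    ] F [0.2 0.8 1.3] open 0.0449 ff 0.0
shift [0.0003 0.0046 0.0624] rv [-0.0027 -0.      0.0004]
```

In the tool's units: 0.0625 m is 62.5, 0.045 m is 45.

inch_along(rows=[0.045,0,4.2,20,0,0,0,0.045,0,4.2,45,0,0,0,0.045,0,4.2,62.5,0,0,0,0.045,0,4.2,62.5,0,0,0,0,0,4.2,62.5,0,0,0,0,0,4.2,62.5,0,0,0,0,0,4.2,62.5,0,0,0,0,0,4.2,62.5,0,0,0,0,0,4.2,62.5,0,0,0])

```text
time_s: 11.85
tool_pos: [0.5876, 0.1485, 0.2678]
tool_rot: [0.0, 0.703, 0.711, 0.001]
force: [-1.7, 0.8, 6.8]
opening: 0.0109
finger_force: 59.8
```

inch_along(rows=[0,0,0,-8,0,0,0,0,0,0,-18,0,0,0,0,0,0,-18,0,0,0,0,0,0,-18,0,0,0])

```text
time_s: 12.25
tool_pos: [0.5877, 0.1481, 0.2844]
tool_rot: [0.0, 0.703, 0.711, 0.0]
force: [-0.5, 0.5, -0.5]
opening: 0.0109
finger_force: 58.8
```

```bash
python3 go.py .496 .1482 .281 .011;  python3 - <<'E'
from h import *
snap('side','s5');crop('s5',155,135,300,255,5)
E
```

```text
t 12.2 pos [0.5877 0.1481 0.2844] yaw 0.0109 tilt [0.001  0.0002] F [-0.5  0.5 -0.5] open 0.0109 ff 58.8
shift [ 0.0011 -0.0917  0.0033] rv [ 0.001  -0.0002 -0.0001]
```

View pics/s5_c155_135.png

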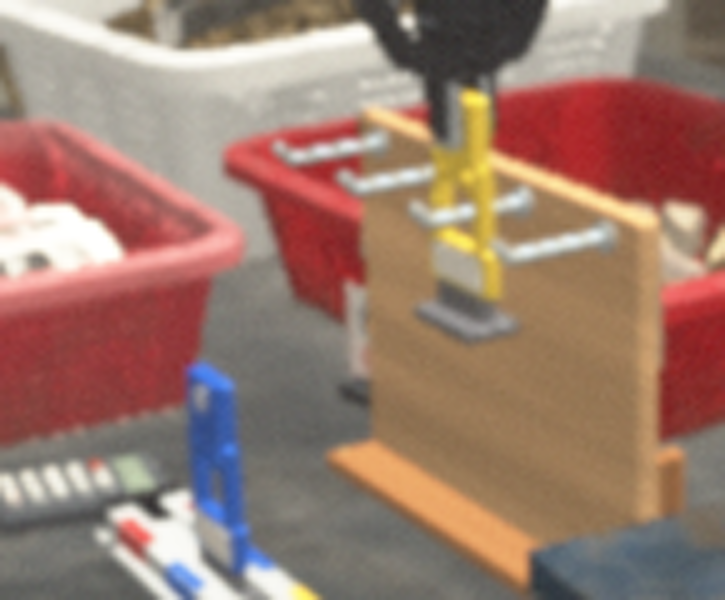

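Yellow is lifted, with its peg mid-window at (470,208), and blue is standing in the rail. Pull out.

In the tool's units: -0.092 m is -92, -0.08 m is -80.

inch_along(rows=[0,0,-20,0,0,0,0,0,0,-40,0,0,0,0,0,0,-60,0,0,0,0,0,0,-80,0,0,0,0,0,0,-92,0,0,0,0,0,0,-92,0,0,0,0,0,0,-92,0,0,0,0])

```text
time_s: 13.0
tool_pos: [0.4955, 0.1471, 0.2839]
tool_rot: [0.0, 0.703, 0.711, 0.0]
force: [-0.0, 0.8, -0.9]
opening: 0.0109
finger_force: 58.9
```

```bash
python3 go.py .4417 -.0989 .281 -.028
```

```text
t 13.0 pos [0.4955 0.1471 0.2839] yaw 0.0111 tilt [0.0003 0.    ] F [-0.   0.8 -0.9] open 0.0109 ff 58.9
shift [-0.2454 -0.0565  0.0029] rv [ 0.0003 -0.      0.0391]
```

inch_along(rows=[0,-45,-10,0,0,0,0.14,0,-90,-20,0,0,0,0.28,0,-135,-31,0,0,0,0.42,0,-180,-42,0,0,0,0.58,0,-220,-50,0,0,0,0.72,0,-245.4,-56.5,0,0,0,0.78,0,-245.4,-56.5,0,0,0,0.78,0,-245.4,-56.5,0,0,0,0.78])

```text
time_s: 13.8
tool_pos: [0.442, -0.0996, 0.2838]
tool_rot: [-0.0, 0.718, 0.697, 0.0]
force: [0.2, -0.2, -0.4]
opening: 0.0111
finger_force: 59.0
```

inch_along(rows=[0,0,0,40,0,0,0,0,0,0,80,0,0,0,0,0,0,115,0,0,0,0,0,0,130,0,0,0,0,0,0,130,0,0,0,0,0,0,130,0,0,0])

```text
time_s: 14.4
tool_pos: [0.442, -0.0982, 0.1543]
tool_rot: [-0.0, 0.716, 0.698, 0.0]
force: [-0.5, -0.0, -0.1]
opening: 0.0111
finger_force: 58.8
```

```bash
python3 go.py .4417 -.0989 .133 -.028
```

```text
t 14.4 pos [ 0.442  -0.0982  0.1543] yaw -0.0264 tilt [0.0001 0.0003] F [-0.5 -0.  -0.1] open 0.0111 ff 58.8
shift [-0.0007 -0.0003  0.0213] rv [ 0.0001 -0.0003  0.0016]
```

Units first: shifts go in mm and turns go in units of 0.05 rad. So 0.021 m is 21, 0.014 m is 14.

inch_along(rows=[0,0,0,7,0,0,0,0,0,0,14,0,0,0,0,0,0,21,0,0,0,0,0,0,21,0,0,0,0,0,0,21,0,0,0])

```text
time_s: 14.9
tool_pos: [0.4413, -0.0989, 0.1329]
tool_rot: [-0.0, 0.717, 0.697, -0.0]
force: [-0.3, 0.3, -1.5]
opening: 0.0109
finger_force: 58.9
```

inch_along(rows=[0,0,0,3,0,0,0,0,0,0,3,0,0,0])

```text
time_s: 15.1
tool_pos: [0.4421, -0.0993, 0.1315]
tool_rot: [0.001, 0.717, 0.697, 0.0]
force: [-2.0, -0.4, 7.7]
opening: 0.011
finger_force: 60.4
```

inch_along(rows=[0,0,0,1,0,0,0,0,0,0,1,0,0,0])

```text
time_s: 15.3
tool_pos: [0.4423, -0.0995, 0.1314]
tool_rot: [0.001, 0.717, 0.697, 0.0]
force: [-5.2, -0.9, 15.9]
opening: 0.0108
finger_force: 61.6
```

Contact was at about 0.131, as predicted. Raise 2 mm above contact and slide in.

In the tool's units: 0.03 m is 30, 0.02 m is 20.

inch_along(rows=[0,0,0,-4,0,0,0,0,0,0,-4,0,0,0,0,10,0,-4,0,0,0,0,20,0,-4,0,0,0,0,30,0,-4,0,0,0,0,30,0,-4,0,0,0])

```text
time_s: 15.9
tool_pos: [0.4419, -0.0672, 0.1327]
tool_rot: [-0.001, 0.716, 0.698, 0.0]
force: [0.1, 0.1, -1.0]
opening: 0.0113
finger_force: 58.9
```

```bash
python3 go.py .4427 -.06 .133 -.028
```

```text
t 15.9 pos [ 0.4419 -0.0672  0.1327] yaw -0.0257 tilt [-0.0007  0.001 ] F [ 0.1  0.1 -1. ] open 0.0113 ff 58.9
shift [ 0.0072  0.0006 -0.0003] rv [-0.0008 -0.0009  0.0023]
```

In the tool's units: 0.1 m is 100, 0.085 m is 85, 0.002 rad is 0.04.

inch_along(rows=[0,10,0.7,0,0,0,0.04,0,20,0.7,0,0,0,0.04,0,30,0.7,0,0,0,0.04,0,40,0.7,0,0,0,0.04,0,55,0.7,0,0,0,0.04,0,70,0.7,0,0,0,0.04,0,85,0.7,0,0,0,0.04,0,100,0.7,0,0,0,0.04,0,100,0.7,0,0,0,0.04])

```text
time_s: 16.8
tool_pos: [0.4456, 0.0327, 0.133]
tool_rot: [-0.0, 0.717, 0.697, 0.0]
force: [-0.1, -1.0, -0.3]
opening: 0.0107
finger_force: 59.0
```

```bash
python3 go.py .4481 .134 .133 -.028
```

```text
t 16.8 pos [0.4456 0.0327 0.133 ] yaw -0.0273 tilt [-0.0002  0.0006] F [-0.1 -1.  -0.3] open 0.0107 ff 59.0
shift [ 0.1013 -0.0002  0.    ] rv [-0.0002 -0.0006  0.0007]
```

In the tool's units: 0.1015 m is 101.5, 0.1 m is 100.

inch_along(rows=[0,15,0,0,0,0,0,0,30,0,0,0,0,0,0,45,0,0,0,0,0,0,60,0,0,0,0,0,0,75,0,0,0,0,0,0,90,0,0,0,0,0,0,100,0,0,0,0,0,0,101.5,0,0,0,0,0,0,101.5,0,0,0,0,0,0,101.5,0,0,0,0,0])

```text
time_s: 17.8
tool_pos: [0.4488, 0.1319, 0.133]
tool_rot: [0.0, 0.718, 0.696, -0.0]
force: [0.3, -1.0, -1.2]
opening: 0.011
finger_force: 59.0
```

```bash
python3 go.py .4481 .134 .131 -.028; python3 - <<'E'
from h import *
snap('side','s6');crop('s6',155,200,290,300,5.9)
from pred import *
show('s6',155,200,5.9,-.002,.002)
E
```

```text
t 17.8 pos [0.4488 0.1319 0.133 ] yaw -0.0306 tilt [-0.0001 -0.0004] F [ 0.3 -1.  -1.2] open 0.011 ff 59.0
shift [ 0.002  -0.0008  0.002 ] rv [-0.0001  0.0004 -0.0026]
-0.002
wideTopL- [282. 252.]
wideTopR- [339. 299.]
wideBotR- [342. 350.]
wideBotR+ [362. 344.]
wideTopR+ [359. 294.]
topR- [317. 121.]
topR+ [341. 115.]
topL- [279.  93.]
```

View pics/s6_c155_200.png

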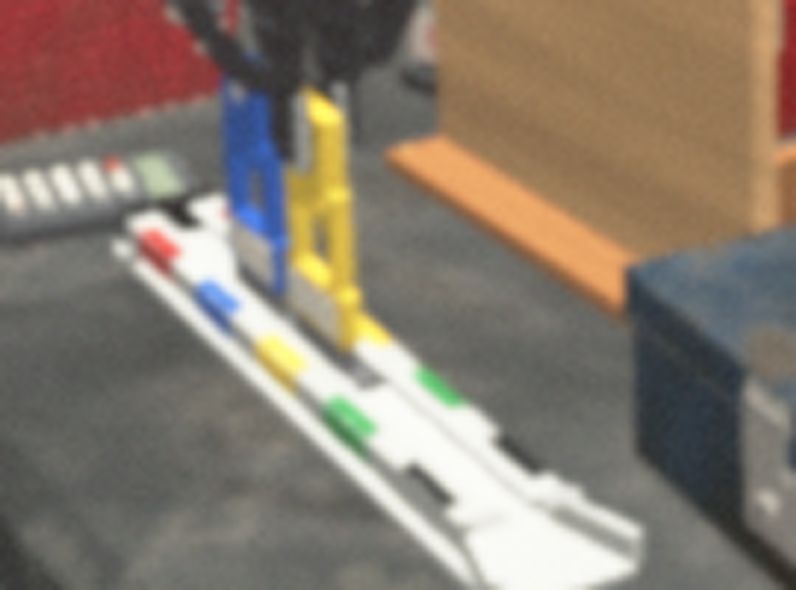

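Yellow sits within about 1 px of predicted centred: corner (342,348) against (342,350). Release.

inch_along(rows=[0,0.5,0,2.5,0,0,0,0,0.5,0,2.5,0,0,0,0.03,0.5,0,2.5,0,0,0,0.03,0.5,0,2.5,0,0,0,0.03,0.5,0,2.5,0,0,0,0.03,0.5,0,2.5,0,0,0])

```text
time_s: 18.45
tool_pos: [0.4487, 0.1329, 0.1303]
tool_rot: [-0.0, 0.718, 0.696, -0.0]
force: [0.5, 0.4, 0.0]
opening: 0.03
finger_force: 0.0
```

inch_along(rows=[0.03,0,0,-30,0,0,0,0.03,0,0,-60,0,0,0,0.03,0,0,-100,0,0,0,0.03,0,0,-130,0,0,0,0.03,0,0,-130,0,0,0])

```text
time_s: 18.95
tool_pos: [0.4515, 0.1334, 0.2649]
tool_rot: [0.002, 0.718, 0.696, 0.003]
force: [1.0, 0.3, 0.8]
opening: 0.0302
finger_force: 0.0
```

```bash
python3 - <<'E'
from h import *
snap('top','t7');snap('side','s7')
a=cv2.imread('pics/top0.png')[160:280,150:420];b=cv2.imread('pics/t7.png')[160:280,150:420]
cv2.imwrite('pics/t7m.png',cv2.resize(np.vstack([b]),None,fx=2.9,fy=2.9,interpolation=cv2.INTER_CUBIC))
crop('t7',340,210,420,270,9)
E
python3 go.py
```

```text
t 19.1 pos [0.4494 0.1331 0.2609] yaw -0.03 tilt [0.0016 0.0003] F [-0.  -0.1  0.5] open 0.03 ff 0.0
```

View pics/t7_c340_210.png

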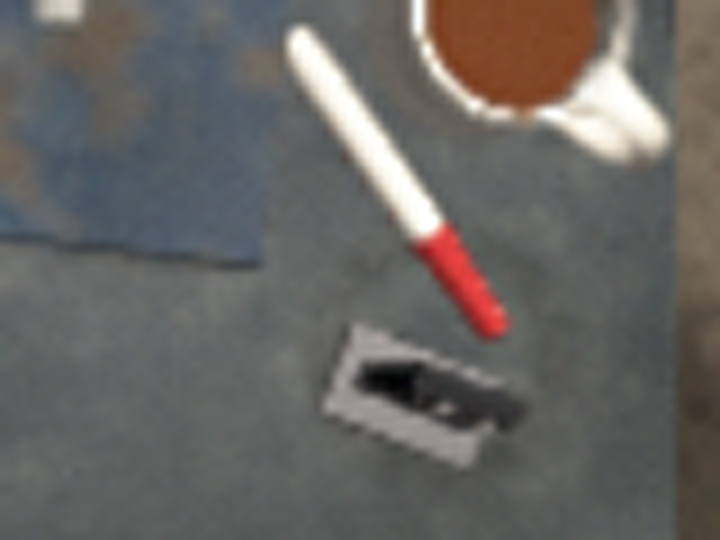

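The stop has been knocked: the foot corners are now at crop (355,325), (325,408) and (470,468), with the fourth hidden near (517,385). Recompute its pose.

```bash
python3 - <<'E'
from fit import *
T=load('t7')
u=c(340,210,9,[(353,324),(325,409),(471,468)])
f=[onz(T,x,.008) for x in u]
print(np.linalg.norm(f[0]-f[1]),np.linalg.norm(f[1]-f[2]))
ctr=(f[0]+f[2])/2; ax=f[1]-f[2]; print('ctr',ctr,'long angle deg',np.degrees(np.arctan2(ax[1],ax[0])),'short',np.degrees(np.arctan2(*(f[0]-f[1])[[1,0]])))
L=[(x,y,z) for z in(.008,) for x,y in((.018,.03),(-.018,.03),(-.018,-.03))]
r=fit([(T,L,u)],0,[ctr[0],ctr[1],-.4]); print(r[0],np.degrees(r[0][2]),r[1].tolist())
p=r[0];ca,sa=np.cos(p[2]),np.sin(p[2])
Q=[(p[0]+ca*x-sa*y,p[1]+sa*x+ca*y,.108) for x,y in((.006,.02),(-.006,.02),(-.006,-.02),(.006,-.02))]
print('tab top crop',((proj(T,Q)-[339.5,209.5])*9).round())
S=load('s7');print('side foot/top',proj(S,[(p[0],p[1],.008),(p[0],p[1],.108)]).round(1))
q=proj(S,[(p[0],p[1],.06)])[0].astype(int);crop('s7',q[0]-50,q[1]-45,q[0]+50,q[1]+45,7);print(q)
E
ls -t pics|head -1; python3 go.py
```

```text
rail [ 0.44727393  0.135945   -0.02952351] [ 0.44936611  0.13713105 -0.02691016] [ 0.44820073  0.13600135 -0.02782274] [[0.0, -0.2], [0.0, -0.2], [-0.1, -0.3], [-0.1, -0.4], [0.1, -0.3], [-0.2, 0.0], [-0.3, 0.4], [-0.0, 0.2], [-0.0, 0.1], [-0.3, 0.5]]
stand [0.62576976 0.18895379 0.00783398] [0.62672586 0.18873124 0.01142072] [[0.1, -0.4], [0.0, -0.3], [0.2, -0.5], [0.4, -0.8], [-0.2, 0.2], [0.4, -0.1], [-0.2, 0.4], [-0.1, 0.3], [-0.8, 0.9], [-1.2, -0.6]]
blue [0.5851 0.2279 0.279 ] in stand -0.0412 0.0396
blue [0.5854 0.2276 0.2794] in stand -0.0408 0.0394
0.0008633223217978965
yel [0.585 0.149 0.279] in stand -0.0422 -0.0392
yel [0.5861 0.1482 0.2799] in stand -0.0411 -0.04
0.002677611349953902
stop [ 0.44843008 -0.27957583  0.008     ] [np.float64(0.0326), np.float64(0.0622), np.float64(0.0353), np.float64(0.0595)] long axis [-0.04274828 -0.11395526]
tip mid 0.5547305584161228 0.18790896230853507
0.03324567328057099 0.058893469424374664
ctr [ 0.45373183 -0.32734588  0.008     ] long angle deg 68.77082268743631 short -18.094393707946082
[ 0.45430388 -0.32790034 -0.34350142] -19.68118166184956 [[0.2, -0.3], [-0.3, 0.3], [0.1, 0.0]]
tab top crop [[423. 359.]
 [411. 391.]
 [517. 431.]
 [529. 398.]]
side foot/top [[320.9 350.4]
 [322.8 307.7]]
[321 328]
s7_c271_283.png
t 19.1 pos [0.4494 0.1331 0.2609] yaw -0.03 tilt [0.0016 0.0003] F [-0.  -0.1  0.5] open 0.03 ff 0.0
```

```bash
python3 go.py .4542 -.3278 .2 -.345
```

```text
t 19.1 pos [0.4494 0.1331 0.2609] yaw -0.03 tilt [0.0016 0.0003] F [-0.  -0.1  0.5] open 0.03 ff 0.0
shift [-0.4605  0.0185  0.0607] rv [ 0.0015 -0.0006  0.315 ]
```

View pics/s7_c271_283.png

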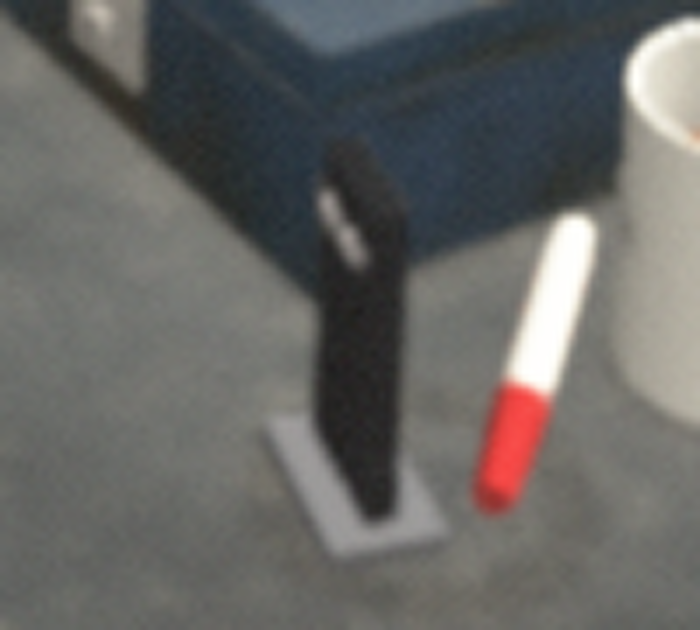

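The stop stands upright, with its tab top at (322.4,308) against a prediction of (322.8,307.7). Go there.

In the tool's units: -0.4605 m is -460.5, -0.405 m is -405, 0.315 rad is 6.3.

inch_along(rows=[0.045,-45,2,0,0,0,0.6,0.045,-90,4,0,0,0,1.2,0.045,-135,6,0,0,0,1.8,0.045,-180,8,0,0,0,2.4,0.045,-225,10,0,0,0,3,0.045,-270,12,10,0,0,3.6,0.045,-315,13,20,0,0,4.2,0.045,-360,14,30,0,0,4.8,0.045,-405,16,40,0,0,5.6,0.045,-460.5,18.5,60.7,0,0,6.3,0.045,-460.5,18.5,60.7,0,0,6.3,0.045,-460.5,18.5,60.7,0,0,6.3])

```text
time_s: 20.25
tool_pos: [0.452, -0.328, 0.1969]
tool_rot: [-0.003, 0.819, 0.574, -0.0]
force: [0.1, -0.4, -0.8]
opening: 0.0449
finger_force: 0.0
```

```bash
python3 go.py .4542 -.3278 .093 -.345
```

```text
t 20.2 pos [ 0.452  -0.328   0.1969] yaw -0.3473 tilt [-0.0036  0.0038] F [ 0.1 -0.4 -0.8] open 0.0449 ff 0.0
shift [0.0007 0.0025 0.1039] rv [-0.0047 -0.0023 -0.0023]
```

In the tool's units: 0.104 m is 104, 0.08 m is 80.

inch_along(rows=[0.045,0.5,2,40,0,0,0,0.045,0.5,2,80,0,0,0,0.045,0.5,2,104,0,0,0,0.045,0.5,2,104,0,0,0,0.045,0.5,2,104,0,0,0,0,0.5,2,104,0,0,0,0,0.5,2,104,0,0,0,0,0.5,2,104,0,0,0,0,0.5,2,104,0,0,0,0,0.5,2,104,0,0,0])

```text
time_s: 21.25
tool_pos: [0.4566, -0.3289, 0.0976]
tool_rot: [0.001, 0.818, 0.575, 0.001]
force: [-0.9, 1.7, 6.2]
opening: 0.0108
finger_force: 61.5
```

```bash
python3 go.py .4417 -.1 .2 -.028
```

```text
t 21.2 pos [ 0.4566 -0.3289  0.0976] yaw -0.345 tilt [ 0.0025 -0.0018] F [-0.9  1.7  6.2] open 0.0108 ff 61.5
shift [ 0.2103 -0.0911 -0.1029] rv [ 0.0028  0.0013 -0.317 ]
```

In the tool's units: -0.12 m is -120, -0.11 m is -110.

inch_along(rows=[0,0,0,-30,0,0,0,0,0,0,-70,0,0,0,0,0,0,-110,0,0,0,0,0,0,-120,0,0,0,0,0,0,-120,0,0,0])

```text
time_s: 21.75
tool_pos: [0.4567, -0.3292, 0.218]
tool_rot: [0.002, 0.818, 0.575, 0.001]
force: [0.1, -0.4, -3.0]
opening: 0.0115
finger_force: 60.7
```

inch_along(rows=[0,40,-17,0,0,0,-1.2,0,80,-35,0,0,0,-2.4,0,120,-52,0,0,0,-3.6,0,160,-69,0,0,0,-4.8,0,190,-82,0,0,0,-5.8,0,210,-91,0,0,0,-6.34,0,210,-91,0,0,0,-6.34,0,210,-91,0,0,0,-6.34])

```text
time_s: 22.55
tool_pos: [0.4401, -0.0993, 0.2143]
tool_rot: [-0.001, 0.717, 0.697, -0.001]
force: [0.6, -0.7, -1.1]
opening: 0.0109
finger_force: 60.4
```

```bash
python3 go.py .4417 -.0989 .121 -.028
```

```text
t 22.6 pos [ 0.4401 -0.0993  0.2143] yaw -0.0275 tilt [-0.0025  0.0004] F [ 0.6 -0.7 -1.1] open 0.0109 ff 60.4
shift [0.0005 0.0019 0.0933] rv [-0.0026 -0.0004  0.0005]
```

In the tool's units: 0.107 m is 107, 0.1 m is 100.

inch_along(rows=[0,0,1.8,30,0,0,0,0,0,1.8,60,0,0,0,0,0,1.8,85,0,0,0,0,0,1.8,100,0,0,0,0,0,1.8,107,0,0,0,0,0,1.8,107,0,0,0,0,0,1.8,107,0,0,0])

```text
time_s: 23.25
tool_pos: [0.4432, -0.1004, 0.1092]
tool_rot: [0.0, 0.717, 0.697, 0.0]
force: [-0.2, 0.1, -0.8]
opening: 0.011
finger_force: 60.4
```

inch_along(rows=[0,0,0,3,0,0,0,0,0,0,3,0,0,0])

```text
time_s: 23.45
tool_pos: [0.4433, -0.1, 0.1063]
tool_rot: [0.001, 0.717, 0.697, 0.0]
force: [-0.8, -0.1, -1.4]
opening: 0.011
finger_force: 60.4
```

```bash
python3 go.py .4417 -.0989 .1055 -.028
```

```text
t 23.4 pos [ 0.4433 -0.1     0.1063] yaw -0.0281 tilt [ 0.0013 -0.0004] F [-0.8 -0.1 -1.4] open 0.011 ff 60.4
shift [ 0.001  -0.0017  0.0008] rv [ 0.0013  0.0004 -0.0001]
```

inch_along(rows=[0,0,-1.5,2,0,0,0,0,0,-1.5,2,0,0,0])

```text
time_s: 23.65
tool_pos: [0.4411, -0.0996, 0.1038]
tool_rot: [-0.0, 0.717, 0.697, 0.0]
force: [-0.3, -0.6, -1.2]
opening: 0.0111
finger_force: 60.4
```

inch_along(rows=[0,0,0,2,0,0,0,0,0,0,2,0,0,0])

```text
time_s: 23.85
tool_pos: [0.4414, -0.0999, 0.1035]
tool_rot: [0.001, 0.717, 0.697, -0.0]
force: [-4.1, 0.3, 14.0]
opening: 0.0111
finger_force: 62.8
```

```bash
python3 go.py .4427 -.065 .1055 -.028
```

```text
t 23.9 pos [ 0.4414 -0.0999  0.1035] yaw -0.0278 tilt [ 0.0009 -0.0009] F [-4.1  0.3 14. ] open 0.0111 ff 62.8
shift [ 0.035   0.0003 -0.002 ] rv [0.0009 0.0009 0.0002]
```

Contact at 0.1036, as predicted. Raise about 2 mm and slide in.

In the tool's units: 0.04 m is 40, 0.03 m is 30.

inch_along(rows=[0,0,0,-3.7,0,0,0,0,0,0,-3.7,0,0,0,0,10,0.3,-3.7,0,0,0,0,20,0.3,-3.7,0,0,0,0,30,0.3,-3.7,0,0,0,0,40,0.3,-3.7,0,0,0,0,40,0.3,-3.7,0,0,0])

```text
time_s: 24.55
tool_pos: [0.4424, -0.0581, 0.1053]
tool_rot: [-0.0, 0.716, 0.698, 0.0]
force: [0.5, 0.7, -2.2]
opening: 0.0112
finger_force: 60.5
```

```bash
python3 go.py .4441 -.0099 .1055 -.028
```

```text
t 24.6 pos [ 0.4424 -0.0581  0.1053] yaw -0.0256 tilt [-0.0005  0.0007] F [ 0.5  0.7 -2.2] open 0.0112 ff 60.5
shift [ 0.0482  0.0005 -0.0002] rv [-0.0005 -0.0007  0.0024]
```

In the tool's units: 0.048 m is 48, 0.04 m is 40, 0.002 rad is 0.04.

inch_along(rows=[0,10,0.5,0,0,0,0.04,0,20,0.5,0,0,0,0.04,0,30,0.5,0,0,0,0.04,0,40,0.5,0,0,0,0.04,0,48,0.5,0,0,0,0.04,0,48,0.5,0,0,0,0.04,0,48,0.5,0,0,0,0.04])

```text
time_s: 25.25
tool_pos: [0.4446, -0.0116, 0.1055]
tool_rot: [0.0, 0.717, 0.697, -0.0]
force: [0.5, 0.3, -1.2]
opening: 0.0111
finger_force: 60.5
```

```bash
python3 go.py .4441 -.0099 .1035 -.028; python3 - <<'E'
from h import *
from pred import *
S=snap('side','s8');crop('s8',180,205,290,300,7)
y=-.146
print(((proj(S,W([(-.006,y-.02,.116),(.006,y-.02,.116),(-.006,y+.02,.116),(-.005,y-.022,.024),(-.005,y-.022,.022),(.005,y-.022,.022),(-.021,y,.022),(.021,y,.022),(-.02,-.074,.022)]))-[179.5,204.5])*7).round())
E
```

```text
t 25.2 pos [ 0.4446 -0.0116  0.1055] yaw -0.0294 tilt [ 0.0001 -0.0002] F [ 0.5  0.3 -1.2] open 0.0111 ff 60.5
shift [ 0.0017 -0.0005  0.002 ] rv [ 0.0001  0.0002 -0.0014]
[[391. 316.]
 [421. 308.]
 [335. 275.]
 [405. 551.]
 [405. 556.]
 [429. 548.]
 [335. 543.]
 [437. 509.]
 [247. 460.]]
```

View pics/s8_c180_205.png

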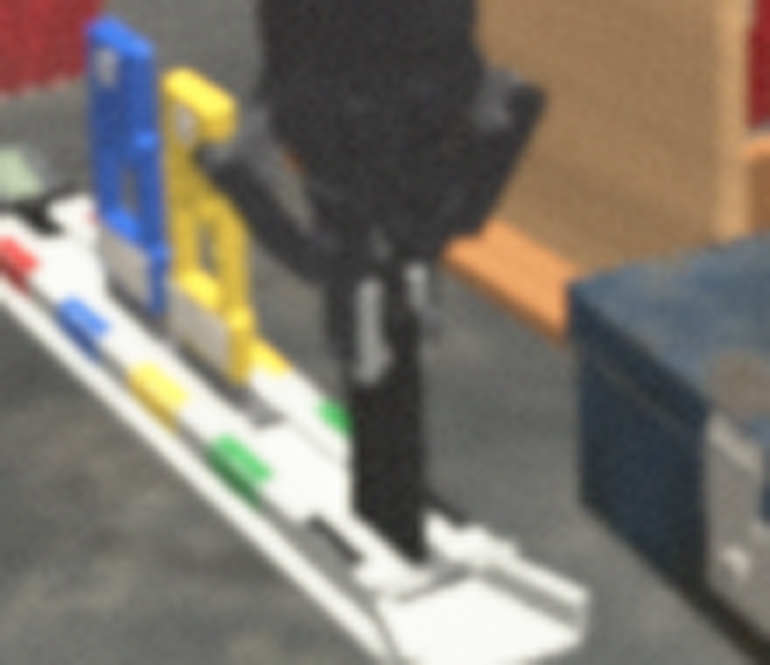

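The stop stands in the slot at the black mark, with its corner at (408,558) against (405,551). That is about 2 mm short, as the TCP reading also says. Move +2 mm, lower, release.

In the tool's units: 0.0025 m is 2.5, 0.002 m is 2.

inch_along(rows=[0,2,0,0,0,0,0,0,2,0,2.5,0,0,0,0,2,0,2.5,0,0,0,0.03,2,0,2.5,0,0,0,0.03,2,0,2.5,0,0,0,0.03,2,0,2.5,0,0,0,0.03,2,0,2.5,0,0,0])

```text
time_s: 26.0
tool_pos: [0.4446, -0.0098, 0.1029]
tool_rot: [-0.0, 0.718, 0.696, -0.0]
force: [-0.1, 0.3, -0.0]
opening: 0.0303
finger_force: 0.0
```

inch_along(rows=[0.03,0,0,-30,0,0,0,0.03,0,0,-60,0,0,0,0.03,0,0,-100,0,0,0,0.03,0,0,-150,0,0,0,0.03,0,0,-170,0,0,0,0.03,0,0,-170,0,0,0])

```text
time_s: 26.6
tool_pos: [0.4469, -0.0101, 0.2766]
tool_rot: [0.003, 0.718, 0.696, 0.002]
force: [1.0, 0.3, -0.1]
opening: 0.0298
finger_force: 0.0
```

inch_along(rows=[0.03,0,-40,0,0,0,0,0.03,0,-80,0,0,0,0,0.03,0,-80,0,0,0,0])

```text
time_s: 26.9
tool_pos: [0.3589, -0.0064, 0.2708]
tool_rot: [-0.003, 0.718, 0.696, -0.002]
force: [0.8, 0.6, 0.2]
opening: 0.0303
finger_force: 0.0
```

```bash
python3 - <<'E'
from h import *
from pred import *
T=snap('top','t9');snap('side','s9');crop('t9',180,225,310,280,6)
f=lambda y,z,h=.02:((proj(T,W([(0,y+h,z),(0,y-h,z)]))-[179.5,224.5])*6).round().tolist()
print('tops: blue',f(.07,.142),'yel',f(-.002,.142),'stop',f(-.146,.114),'marks',[f(y,.022) for y in(.07,-.002,-.146)])
E
```

```text
tops: blue [[208.0, 165.0], [285.0, 169.0]] yel [[348.0, 171.0], [426.0, 175.0]] stop [[629.0, 184.0], [706.0, 187.0]] marks [[[237.0, 166.0], [309.0, 169.0]], [[367.0, 172.0], [440.0, 175.0]], [[629.0, 183.0], [702.0, 186.0]]]
```

View pics/t9_c180_225.png

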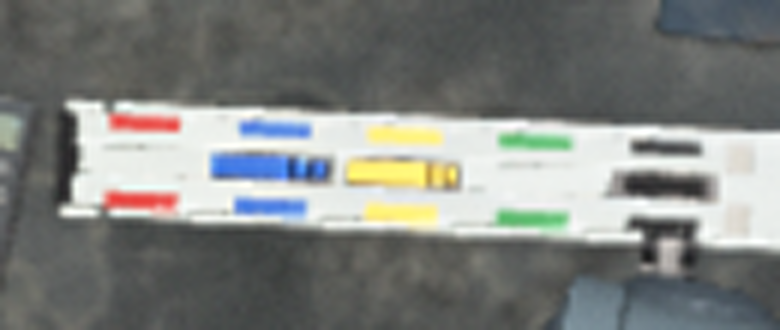

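Seen from above, the tab tops of blue (211–288), yellow (346–427) and the stop (centre about 665) match the centred predictions to within about 1.5 mm. Everything is released and the arm is clear, so I hand the job in.

```bash
python3 -c "
from plant import bot
print(bot.finish_job())"
```

```text
the job is handed in; nothing more can be done
None
```

The job is handed in: the blue and yellow holders, the only two on the stand, are in the rail on their own marks, and the black stop is in behind them on the black mark. By the last top picture each is centred to within about 1.5 mm, everything is released and the arm is clear.

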